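# Hook the spent filter out of the fume extractor

## Robot

A 7-joint arm with a two-finger parallel gripper is mounted at the origin on the work surface. World frame = base frame: x ahead of the robot, y to its left, z up, the work surface at z = 0. Lengths are in mm, angles in rad, forces in N, time in s.
With the tool pointing down it reaches from about 400 to 875 mm from the base axis. Payload 4.4 kg.
Tool frame: the origin (TCP) lies midway between the tips of the shut fingers; the grasp point (between the pads) lies ctrl.tcp_to_grasp behind it (ctrl.tcp_to_grasp is the distance from the TCP to the grasp point, in mm); z points along the fingers, y is the line along which they close (so a half turn about z gives the same grasp; the last joint's range is limited). The gripper opens to 85 mm and grips with 20 to 120 N. Pads are 22 mm wide; open, the fingers measure 114 mm over their backs; the gripper's body (76 mm by 85 mm) begins 54 mm behind the grasp point. The pads swing forward as they close: fully open they stand 13 mm farther back than shut.
Start: joints at [1.046, 0.628, 0.038, 1.517, -0.027, 0.996, -0.02], TCP at [287.895, -582.781, 231.313] pointing down, gripper open.
Joint ranges: [-3.06, 3.06], [-0.37, 2.12], [-1.25, 1.32], [0.18, 2.47], [-1.1, 4.24], [0.23, 1.98], [-2.94, 2.94]. Speed limits (rad/s): [2.57, 2.57, 3.14, 3.14, 3.14, 3.14, 3.14].

## Interface

Orientations are given as [roll, pitch, yaw] about the fixed x, y, z axes, in that order (R = Rz(yaw) Ry(pitch) Rx(roll)).
In Python, from cell import ctrl, get_image, get_calibration, workorder, boxes_of, place_of gives the robot as it stands.
- The arm moves only by the tool play_rows, never from a script. Its argument "series" is a list that holds one entry, the list of rows, each a list of 7 numbers: the shift along the world's x, y, z in cm, then the turn, a rotation vector about the world's x, y, z in degrees, then the closure, from 0 (fully open) to 1 (shut). A call has 1 to 20 rows; each row shifts and turns the commanded pose from where the row before left it; what a row does not reach is not made up. A row lasts 1/8 s, in which the tool goes at most 62.5 mm and 10.7 degrees, less where a joint would pass 70% of its speed; a pose out of reach is approached as far as the arm can. A call with a gripper value outside its range is refused whole. The fingers move at their own pace and stop on an object; the grip force is fixed at half the most. Time passes only in rows, so rows that do not move let the fingers close. It gives the time, the measured TCP pose, the force, the opening and the grip force at its end, in the units of the state.
- ctrl.read_state(): the state, without advancing time (a new reading comes with each control period).
- get_image(name): name is "scene" or "top" or "wrist"; returns (picture, depth): 400x640x3 uint8, red, green, blue; 400x640 float32, mm along the optical axis (not along the pixel's ray), 0 where there is no reading.
- get_calibration(name): a dict with "K" (3x3 intrinsics, pixels), "R" (3x3) and "t" (3): a world point X has camera coordinates R X + t; the wrist camera has in their place "mount" (4x4, takes a point from camera to tool coordinates, whose origin is the TCP and whose axes are the flange's). Camera axes: x right, y down, z forward; pixel columns grow to the right and rows downward; lengths in mm; the calibration is good to about 2 mm. A picture is of the moment at which its call begins: read the wrist's pose just before it. get_calibration takes no time and is no camera call.
- workorder.finish_job(): hands the job in; it is judged then, once.
Trained networks look in the newest picture that a camera, given by its name, has taken for a name from the list of things; names that differ only in an ending like _2 or _b are one class to them, and where a whole thing is asked for, a point or a joint stands for the part that bears it (a point fixed in the world has none). Each returns a list of dicts, best first, with "p" (0 to 1); they miss things now and then, are a little off and sometimes report something else, mostly with a low value. They report only what shows in the picture. A call takes as long as a camera call.
- boxes_of(target, camera): "pixel" ([column, row] in pixels, amid what is visible of it).
- place_of(target, camera): "pixel" ([column, row] in pixels: a listed point, or the origin of a listed thing).
The state is a dict: "clock": time; "qpos": joint angles; "qd": joint speeds; "tau": joint torques, N m; "eef_pos": TCP position; "tool_rot": TCP orientation; "force": force on the tool from outside, world axes, zero at the start; "torque": the same for the moment, N m; "width": finger opening in mm; "gripper_force": force on a finger pad.
Only numpy, scipy, OpenCV 4.12 (cv2) and the standard library are available. Lean on these libraries where they do the work, as an engineer would, in place of code of your own. Each camera call takes 0.05 s, during which the arm holds its last target. There are 200 camera calls.

## Task

The bench fume extractor needs its filter pulled. First bleed off its vacuum: push the spring-centred lever on its roof right over towards the side with the round exhaust stub, hold it there for two seconds, then let it spring back. Then take the hook tool, catch the filter cartridge's pull loop deep inside the bore and draw the cartridge out until all of it is clear of the mouth and it stands on the apron; keep the gripper off the cartridge, lay the hook tool flat on the bench off the apron, and leave the other things alone.

Things in the scene. Friction and masses are not known exactly. Their poses are not given: they have to be found in the camera images.
- extractor: Grey steel fume extractor, fixed, 250 mm long (its x), 130 wide, 145 high. Origin: on the bench, below the middle of the bore's mouth. Its x axis points level into the bore, z up; the mouth faces its -x, roughly world -y (yaw varies by some 20 degrees either way). A lever stands on its roof at x = 70, y = 0.
- mouth (a point): Middle of the mouth's lower edge, 25 mm above the bench; axes as the extractor's. The bore is rectangular: 100 mm wide (y -50 to +50), 95 high (z 0 to 95 above this point), 240 deep (x 0 to 240), closed at the back.
- apron (a point): Middle of the apron, the bore's level floor carried on outside the mouth, 25 mm above the bench: 190 mm long (from the mouth to extractor x = -190), 100 wide between side lips 10 mm high and 12 thick, open at its outer end; axes as the extractor's.
- stub (a point): Centre of the outer end of the round exhaust stub, 44 mm across, 50 long, on the extractor's -y side (away from the robot) at x = 170, 90 mm above the bench.
- lever (a joint): The lever on the extractor's roof: upright rod, 10 mm across, with a cylindrical black knob 22 mm across and 30 high. Angle in rad about the extractor's x axis: 0 centred and upright, positive towards the exhaust stub (extractor -y), stops at -0.6 and +0.6. Spring 0.3 N m/rad, about 3 N at the knob at the stop; recentres by itself.
- lever_knob (a point): Centre of the lever's knob; 65 mm above the lever's pivot and 220 mm above the bench when centred (the knob's top is at 235 mm).
- cartridge: Filter cartridge standing loose in the bore, about 0.35 kg: aluminium barrel 72 mm across between two black end plates, 92 wide (y), 80 high; 80 long over the plates (x -40 to +40). Origin: centre of its underside. x along the bore inwards, z up. It slides on the bore floor with 4 mm play each side; a pull loop stands on its -x plate.
- loop (a point): Middle of the upright end bar of the pull loop, a rigid steel U 7 mm thick standing in the cartridge's plane y = 0: bar at cartridge x = -74, arms at z = 20 and 60. Opening behind the bar: 30 mm deep (to the plate at x = -40), 33 high (z 23.5 to 56.5). Starts 70 to 95 mm inside the mouth. Axes as the cartridge's.
- hook_tool: Hook tool lying flat on the bench, 270 mm long, 0.16 kg: black handle x -75 to +35, 24 wide (y), 28 high; collar 16 mm thick to x = 47; steel shank 8 mm thick at mid height (z = 14) to x = 190, where it bends square to the +y side into a level prong 8 mm thick, its end 28 mm from the shank's centre line. Origin: underside of the handle, below the grip point; x from handle to prong, z up.
- grip (a point): Grip point in the middle of the hook tool's handle section, 14 mm above the body origin; axes as the hook tool's.
- prong (a point): Middle of the prong, at hook tool x = 190, y = 14, z = 14.
- spool: Bystander: solder spool standing on end, 66 mm across, 50 high. Origin at its underside.
- flux: Bystander: small amber bottle, 40 mm across, 90 high. Origin at its underside.
- tip_pot: Bystander: open steel pot with two side handles, 70 mm across (about 120 over the handles), 50 high. Origin at its underside.
- parts_tray: Bystander: grey divided tray, 70 by 120 mm, 25 high, near the robot base. Origin at its underside.

How it is judged:
By the outcome, as a careful person would: the job done as asked, in the order asked, and still so for the second after the job is handed in, with the robot touching nothing.
It also fails if it takes over 72 s, if anything falls off the work surface, if the arm or the gripper's body presses on something with over 40 N, if the wrist force passes 120 N, or if a joint passes its speed limit or range.

## Working session

There is one attempt and no reset: what is moved stays moved. The work goes in short steps, Python scripts to look and compute and a tool call to move; the robot and the scene stay as the last step left them, time stands still between calls to the robot, and variables do not carry over. Pictures are saved under pics/ and viewed, at most 10 in all, crops included, and the job is handed in when it is done.

Besides the shell and the picture viewer there is one more tool, called after "Request:" as a command line: name --argument value ..., lists and objects as JSON in quotes. play_rows: Moves the arm, as the interface text tells. Its arguments: {"type":"object","properties":{"series":{"type":"array"}},"required":["series"]}

```bash
mkdir -p pics
cat > h.py <<'E'
import numpy as np, cv2
from cell import ctrl, get_image, get_calibration, workorder, boxes_of, place_of
from scipy.spatial.transform import Rotation as Ro
def cam(name):
    c=get_calibration(name); K=np.array(c["K"])
    if "R" in c: return K,np.array(c["R"]),np.array(c["t"]).ravel()
    s=ctrl.read_state(); T=np.eye(4); T[:3,:3]=Ro.from_euler('xyz',s["tool_rot"]).as_matrix(); T[:3,3]=s["eef_pos"]
    M=np.linalg.inv(T@np.array(c["mount"])); return K,M[:3,:3],M[:3,3]
def ray(c,px):
    K,R,t=c; d=R.T@np.linalg.solve(K,[px[0],px[1],1.]); return -R.T@t,d
def atz(c,px,z):
    o,d=ray(c,px); return o+d*(z-o[2])/d[2]
def cloud(c,D):
    K,R,t=c; v,u=np.mgrid[:D.shape[0],:D.shape[1]]
    P=np.stack([(u-K[0,2])/K[0,0]*D,(v-K[1,2])/K[1,1]*D,D],-1); return (P-t)@R
def proj(c,X):
    K,R,t=c; p=K@(R@np.array(X)+t); return p[:2]/p[2]
E
python3 - <<'E'
from h import *
print(ctrl.tcp_to_grasp, ctrl.read_state())
for n in ["scene","top"]:
    c=cam(n); im,D=get_image(n); cv2.imwrite(f"pics/{n}0.png",im[:,:,::-1]); W=cloud(c,D); np.savez(f"{n}0",im=im,D=D,W=W)
    print(n,"campos",(-c[1].T@c[2]).round())
    for t in ["mouth","apron","stub","lever_knob","extractor","cartridge","loop","hook_tool","grip","prong","spool","flux","tip_pot","parts_tray"]:
        r=place_of(t,n)[:2]
        for q in r:
            u,v=np.round(q["pixel"]).astype(int); print(t,round(q["p"],2),(u,v),W[min(v,399),min(u,639)].round() if D[min(v,399),min(u,639)]>0 else None)
E
```

```text
18.700000000000003 {'clock': 0.0, 'qpos': array([ 1.04621093,  0.62931964,  0.03844463,  1.51838927, -0.02701275,
        0.99632123, -0.01996576]), 'qd': array([ 0.0007602 , -0.00103211,  0.00040496,  0.00028351,  0.00084459,
        0.00122202,  0.00031989]), 'tau': array([-8.84654110e-04, -5.63408732e+01,  1.22605383e+00, -1.93453932e+01,
        1.09479626e-02,  1.01839119e-02,  1.93110475e-05]), 'eef_pos': array([ 287.60149187, -582.19460635,  230.39952014]), 'tool_rot': array([-3.13967320e+00,  1.54203713e-05,  4.58810073e-01]), 'force': array([ 0.23226354, -0.15738101, -0.52043195]), 'torque': array([-0.0119559 , -0.01203371, -0.04021862]), 'gripper_force': 0.0, 'width': 85.54611492425818}
scene campos [1374. -453.  754.]
mouth 0.85 (np.int64(366), np.int64(233)) [564. 201.  24.]
apron 0.57 (np.int64(346), np.int64(248)) [586. 121.  23.]
stub 0.64 (np.int64(446), np.int64(198)) [631. 410.  89.]
stub 0.17 (np.int64(327), np.int64(332)) [798. -79.  34.]
lever_knob 0.62 (np.int64(390), np.int64(152)) [554. 275. 229.]
lever_knob 0.62 (np.int64(368), np.int64(304)) [770.  46.  20.]
[... 987 characters left out ...]
[540. 270. 228.]
extractor 0.95 (np.int64(252), np.int64(214)) [564. 204.  28.]
cartridge 0.53 (np.int64(251), np.int64(213)) [566. 206.  29.]
hook_tool 0.59 (np.int64(441), np.int64(249)) [ 469. -261.   31.]
hook_tool 0.56 (np.int64(439), np.int64(247)) [ 474. -256.   31.]
grip 0.61 (np.int64(442), np.int64(248)) [ 472. -264.   29.]
prong 0.92 (np.int64(371), np.int64(239)) [497. -92.  -0.]
spool 0.69 (np.int64(430), np.int64(163)) [ 680. -237.   50.]
flux 0.71 (np.int64(310), np.int64(139)) [741.  57.  64.]
tip_pot 0.79 (np.int64(358), np.int64(134)) [766. -65.   6.]
tip_pot 0.26 (np.int64(288), np.int64(208)) [577. 115.  26.]
parts_tray 0.58 (np.int64(305), np.int64(290)) [373.  76.  -1.]
```

View pics/scene0.png

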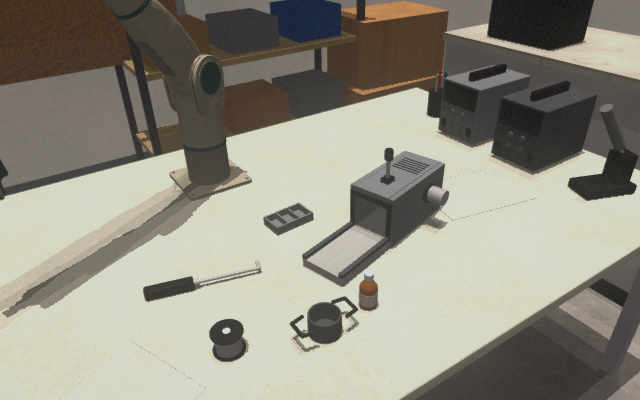

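View pics/top0.png

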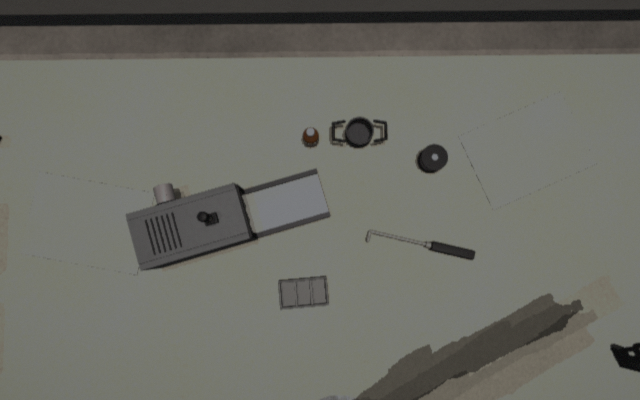

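Run:
```python
from h import *
for n in ["scene","top"]:
    z=np.load(n+"0.npz"); W=z["W"]; ok=z["D"]>0
    # roof
    m=ok&(abs(W[...,2]-145)<4)&(abs(W[...,0]-560)<200)&(abs(W[...,1]-300)<200)
    P=W[m][:,:2].astype(np.float32)
    if len(P)>50:
        r=cv2.minAreaRect(P); print(n,"roof",len(P),r, cv2.boxPoints(r).round().tolist())
    m=ok&(abs(W[...,2]-232)<8)&(W[...,1]>150)&(W[...,1]<400)&(abs(W[...,0]-550)<60)
    P=W[m]; print("knob top",len(P),P.mean(0).round(1) if len(P) else 0, P.min(0).round() if len(P) else 0,P.max(0).round() if len(P) else 0)
    m=ok&(W[...,2]>6)&(W[...,2]<45)&(abs(W[...,0]-500)<90)&(W[...,1]>-380)&(W[...,1]<-40)
    P=W[m]; q=P[:,:2].astype(np.float32); r=cv2.minAreaRect(q); print("hook",len(P),r,cv2.boxPoints(r).round().tolist())
    H=P[P[:,2]>21]; r=cv2.minAreaRect(H[:,:2].astype(np.float32)); print("handle",len(H),r,cv2.boxPoints(r).round().tolist(),np.median(H[:,2]))
```

```text
scene roof 2214 ((531.5729370117188, 330.45556640625), (134.17926025390625, 258.8114929199219), 15.794008255004883) [[432.0, 437.0], [502.0, 188.0], [631.0, 224.0], [561.0, 473.0]]
knob top 52 [550.7 274.1 231.4] [537. 266. 225.] [559. 288. 236.]
hook 945 ((486.2013244628906, -213.82516479492188), (268.16351318359375, 37.190189361572266), 78.91023254394531) [[442.0, -342.0], [479.0, -349.0], [530.0, -86.0], [494.0, -79.0]]
handle 430 ((469.6345520019531, -285.2231750488281), (121.13206481933594, 29.424640655517578), 76.49622344970703) [[441.0, -341.0], [470.0, -348.0], [498.0, -230.0], [469.0, -223.0]] 27.047481793450128
top roof 6188 ((531.776123046875, 331.0263366699219), (130.31520080566406, 251.27767944335938), 15.591178894042969) [[435.0, 435.0], [503.0, 192.0], [628.0, 228.0], [561.0, 470.0]]
knob top 96 [546.3 276.3 233.6] [536. 267. 224.] [557. 287. 239.]
hook 762 ((497.45849609375, -209.04629516601562), (175.6678466796875, 335.3568420410156), 1.709087610244751) [[405.0, -44.0], [415.0, -379.0], [590.0, -374.0], [580.0, -39.0]]
handle 460 ((485.27252197265625, -215.19544982910156), (267.3194580078125, 24.863054275512695), 76.4875717163086) [[442.0, -342.0], [466.0, -348.0], [529.0, -88.0], [504.0, -82.0]] 27.83625657874299
```

The scene view shows the extractor with its mouth at about (366,233) and the knob at (390,152). The hook handle is at (180,287) and its prong at (258,265), pointing towards the robot. The top view agrees, with the knob at (204,217) and the stub up at (163,190). The extractor mouth comes out at (566,208) with its axis at 105.6°. The lever is first.

Request:
play_rows --series '[[[1.1,4.4,0.1,0,0,-0.6,1],[1.1,4.4,0.1,0,0,-0.6,1],[1.1,4.4,0.1,0,0,-0.6,1],[1.1,4.4,0.1,0,0,-0.6,1],[1.1,4.4,0.1,0,0,-0.6,1],[1.1,4.4,0.1,0,0,-0.6,1],[1.1,4.4,0.1,0,0,-0.6,1],[1.1,4.4,0.1,0,0,-0.6,1],[1.1,4.4,0.1,0,0,-0.6,1],[1.1,4.4,0.1,0,0,-0.6,1],[1.1,4.4,0.1,0,0,-0.6,1],[1.1,4.4,0.1,0,0,-0.6,1],[1.1,4.4,0.1,0,0,-0.6,1],[1.1,4.4,0.1,0,0,-0.6,1],[1.1,4.4,0.1,0,0,-0.6,1],[1.1,4.4,0.1,0,0,-0.6,1],[1.1,4.4,0.1,0,0,-0.6,1],[1.1,4.4,0.1,0,0,-0.6,1],[0,0,0,0,0,0,1]]]'

```text
clock: 3.88
eef_pos: [486.1, 213.8, 249.4]
tool_rot: [-3.139, -0.002, 0.276]
force: [-0.5, -0.9, -0.6]
width: 0.3
gripper_force: 0.0
```

Request:
play_rows --series '[[[0.8,2.5,0,0,0,0,1],[0.8,2.5,-1.2,0,0,0,1],[0,0,-1.2,0,0,0,1],[0,0,-1.2,0,0,0,1],[0.96,0.27,0,0,0,0,1],[0.96,0.27,0,0,0,0,1],[0.96,0.27,0,0,0,0,1],[0.96,0.27,0,0,0,0,1],[0.96,0.27,0,0,0,0,1],[0,0,0,0,0,0,1]]]'

```text
clock: 5.12
eef_pos: [550.3, 272.7, 213.0]
tool_rot: [3.141, 0.0, 0.27]
force: [-1.2, -1.0, 2.0]
width: -0.1
gripper_force: 0.9
```

Run:
```python
from h import *
im,D=get_image("scene"); cv2.imwrite("pics/s1.png",cv2.resize(im[110:230,310:470,::-1],None,fx=4,fy=4))
s=ctrl.read_state(); print(s["eef_pos"],s["force"])
```

```text
[549.91483427 272.59499937 213.08139309] [-1.08283591 -0.63147453  1.01719682]
```

View pics/s1.png

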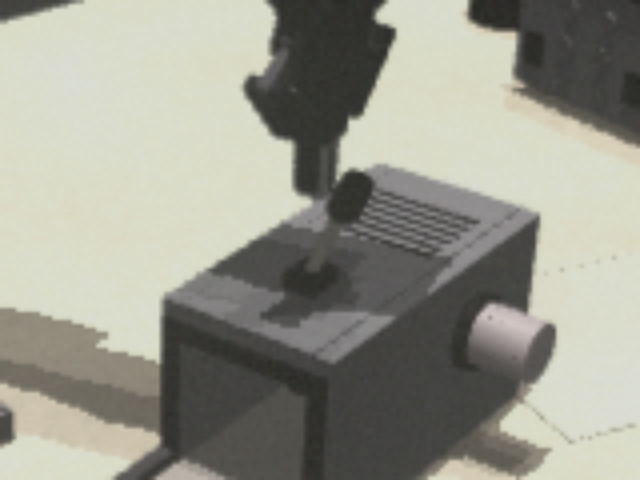

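The lever (crop 350,195) now leans towards the stub, but it isn't at the stop yet. I'll push on.

Request:
play_rows --series '[[[0.67,0.19,0,0,0,0,1],[0.58,0.16,0,0,0,0,1],[0.29,0.08,0,0,0,0,1],[0,0,0,0,0,0,1]]]'

```text
clock: 5.68
eef_pos: [564.3, 276.8, 213.1]
tool_rot: [3.141, 0.003, 0.27]
force: [-4.3, -1.7, 1.9]
width: 0.1
gripper_force: 2.3
```

Request:
play_rows --series '[[[0.29,0.08,0,0,0,0,1],[0,0,0,0,0,0,1]]]'

```text
clock: 5.92
eef_pos: [564.7, 276.8, 212.8]
tool_rot: [3.141, 0.008, 0.271]
force: [-9.2, -3.8, 4.7]
width: 0.2
gripper_force: 5.6
```

It's at the stop: force jumped and the position didn't change. I'll hold it for 2.5 s.

Request:
play_rows --series '[[[0,0,0,0,0,0,1],[0,0,0,0,0,0,1],[0,0,0,0,0,0,1],[0,0,0,0,0,0,1],[0,0,0,0,0,0,1],[0,0,0,0,0,0,1],[0,0,0,0,0,0,1],[0,0,0,0,0,0,1],[0,0,0,0,0,0,1],[0,0,0,0,0,0,1],[0,0,0,0,0,0,1],[0,0,0,0,0,0,1],[0,0,0,0,0,0,1],[0,0,0,0,0,0,1],[0,0,0,0,0,0,1],[0,0,0,0,0,0,1],[0,0,0,0,0,0,1],[0,0,0,0,0,0,1],[0,0,0,0,0,0,1],[0,0,0,0,0,0,1]]]'

```text
clock: 8.43
eef_pos: [564.7, 276.8, 212.8]
tool_rot: [3.141, 0.008, 0.271]
force: [-9.5, -5.0, 4.1]
width: -0.1
gripper_force: 5.4
```

Run:
```python
from h import *
s=ctrl.read_state(); print(s["eef_pos"],s["force"])
c=get_calibration("wrist"); print(c)
```

```text
[564.72732699 276.8415401  212.83563383] [-9.47754292 -4.96969426  4.08370338]
{'K': array([[355.02375233,   0.        , 321.67356202],
       [  0.        , 355.02375233, 202.23417946],
       [  0.        ,   0.        ,   1.        ]]), 'mount': array([[-2.01935624e-05, -9.61870081e-01, -2.73506757e-01,
         6.93032978e+01],
       [ 9.99999936e-01, -1.16869027e-04,  3.37173604e-04,
         1.43158854e+00],
       [-3.56281670e-04, -2.73506733e-01,  9.61870022e-01,
        -1.43526785e+02],
       [ 0.00000000e+00,  0.00000000e+00,  0.00000000e+00,
         1.00000000e+00]])}
```

Request:
play_rows --series '[[[-2.4,-0.7,0,0,0,0,1],[-3,-0.8,0,0,0,0,1],[-1,-3,2,0,0,-10,1],[0,-4,2,0,0,-10,1],[1,-4,1,0,0,-10,1],[3,-2,0,0,0,-10,1],[3,0,0,0,0,-10,1],[1.5,0,0,0,0,-10,1],[0,0,0,0,0,-10,1],[0,0,0,0,0,-10,1],[0,0,0,0,0,-10,1],[0,0,-2,7.7,2.1,0,1],[0,0,-2,7.7,2.1,0,1],[0,0,-2,7.7,2.1,0,1],[0,0,-2,7.7,2.1,0,1],[0,0,-2,7.7,2.1,0,1],[0,0,0,0,0,0,1]]]'

```text
clock: 10.55
eef_pos: [589.5, 128.4, 159.5]
tool_rot: [3.138, 0.694, -1.31]
force: [0.4, 1.1, -0.7]
width: 0.1
gripper_force: 0.0
```

Run:
```python
from h import *
c=cam("wrist"); s=ctrl.read_state(); print(s["eef_pos"],s["tool_rot"],s["qpos"].round(2)); 
im,D=get_image("wrist"); cv2.imwrite("pics/w1.png",im[:,:,::-1]); W=cloud(c,D); np.savez("w1",im=im,D=D,W=W)
e=np.array([-.268,.963]); m=np.array([566,208.])
def ext(P): P=np.asarray(P); return np.array([(P[:2]-m)@e,(P[:2]-m)@np.array([-.963,-.268]),P[2]])
for t in ["loop","cartridge","mouth","lever_knob"]:
    for q in place_of(t,"wrist")[:2]:
        u,v=np.round(q["pixel"]).astype(int); print(t,round(q["p"],2),(u,v),ext(W[v,u]).round())
P=W[D>0]; X=(P[:,:2]-m)@e; Y=(P[:,:2]-m)@np.array([-.963,-.268]); k=(X>50)&(X<200)&(abs(Y)<20)&(P[:,2]>50)&(P[:,2]<80)
print(np.histogram(X[k],bins=np.arange(50,205,5)))
k2=k&(X<X[k].min()+12); print("bar",X[k2].mean(),Y[k2].mean(),P[k2][:,2].min(),P[k2][:,2].max())
k=(abs(X+60)<60)&(abs(abs(Y)-56)<5)&(abs(P[:,2]-35)<4); 
for sg in (1,-1):
    kk=k&(Y*sg>0); print("lip",sg,kk.sum(),np.median(Y[kk]),np.polyfit(X[kk],Y[kk],1))
```

```text
[589.5268569  128.39330494 159.52483895] [ 3.1383281   0.69421409 -1.31013362] [ 0.09  0.81  0.01  1.62 -0.74  1.12 -2.31]
loop 0.6 (np.int64(322), np.int64(248)) [-97.  -1. 158.]
cartridge 0.57 (np.int64(328), np.int64(246)) [-95.   1. 156.]
mouth 0.91 (np.int64(323), np.int64(161)) [ 0. -1. 26.]
(array([ 0,  0,  0,  0,  0,  0, 82,  4,  0,  0,  0,  0,  0, 26,  9,  0,  0,
        0,  0,  0,  0,  0,  0,  0,  0,  0,  0,  0,  0,  0]), array([ 50,  55,  60,  65,  70,  75,  80,  85,  90,  95, 100, 105, 110,
       115, 120, 125, 130, 135, 140, 145, 150, 155, 160, 165, 170, 175,
       180, 185, 190, 195, 200]))
bar 83.18103565555197 -0.17376595570485176 50.10144186939415 63.68555199778287
lip 1 2268 55.627600456751495 [-2.28518213e-03  5.55168341e+01]
lip -1 2060 -55.923156512334714 [ 8.40192430e-04 -5.58424631e+01]
```

View pics/w1.png

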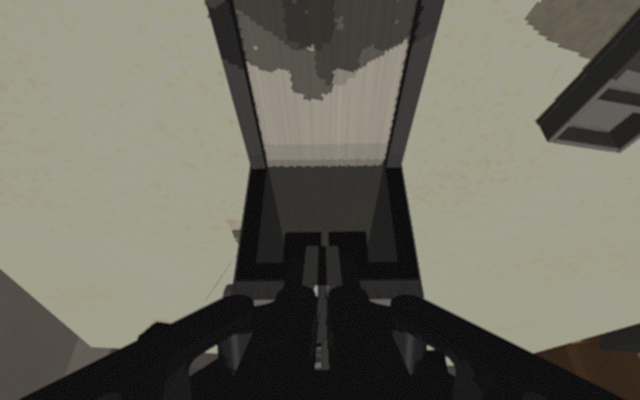

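The wrist view into the bore is upside down. The mouth floor edge is at row 165, and the fingers cover part of the loop at (322,285–370). Depth through the finger gap gives the bar at extractor x≈85, y≈0 and the plate at about 118, which matches the given sizes. Next is the hook.

Request:
play_rows --series '[[[0,-3,2,-7.7,-2.1,0,0],[-1,-4,1,-7.7,-2.1,0,0],[-1.5,-4.5,0,-7.7,-2.1,0,0],[-1.5,-4.5,0,-7.7,-2.1,0,0],[-1.5,-4.5,0,-7.7,-2.1,0,0],[-1.5,-4.5,0,0,0,-7,0],[-1.5,-4.5,-1,0,0,-7,0],[-1.5,-4.5,-1,0,0,-7,0],[-1.5,-4,-1,0,0,-7.4,0],[-0.2,-1.9,-1,0,0,0,0],[0,0,0,0,0,0,0]]]'

```text
clock: 12.18
eef_pos: [472.8, -266.3, 154.5]
tool_rot: [-3.139, -0.0, -1.797]
force: [0.2, 1.0, 0.9]
width: 85.6
gripper_force: 0.0
```

Run:
```python
from h import *
c=cam("wrist"); s=ctrl.read_state(); print(s["eef_pos"],s["tool_rot"]); 
im,D=get_image("wrist"); cv2.imwrite("pics/w2.png",im[:,:,::-1]); W=cloud(c,D)
for t in ["grip","prong","hook_tool"]:
    for q in place_of(t,"wrist")[:1]:
        print(t,round(q["p"],2),q["pixel"],atz(c,q["pixel"],14).round(1))
b=np.array([472.5,-271]); a=np.array([.2334,.9724]); n=np.array([-.9724,.2334])
P=W[D>0]; X=(P[:,:2]-b)@a; Y=(P[:,:2]-b)@n
k=(abs(Y)<30)&(X>-90)&(X<60)&(P[:,2]>20)&(P[:,2]<36); H=P[k][:,:2].astype(np.float32)
if k.sum()>50: r=cv2.minAreaRect(H); print(k.sum(),r,cv2.boxPoints(r).round().tolist(),X[k].min(),X[k].max(),np.polyfit(X[k],Y[k],1),np.median(P[k][:,2]))
k=(X>60)&(X<205)&(abs(Y)<45)&(P[:,2]>9)&(P[:,2]<26); print("shank",k.sum(),np.polyfit(X[k],Y[k],1),X[k].max(),Y[k].max())
```

```text
[ 472.79669455 -266.29987263  154.45299719] [-3.13933354e+00 -3.82894089e-04 -1.79653998e+00]
grip 0.61 [324.5, 178.9] [ 469.3 -275.6   14. ]
prong 0.84 [333.9, 374.6] [503.2 -85.9  14. ]
hook_tool 0.63 [322.6, 178.4] [ 470.7 -276.4   14. ]
4562 ((469.5374755859375, -279.35260009765625), (135.98558044433594, 24.06412124633789), 75.85640716552734) [[441.0, -342.0], [465.0, -348.0], [498.0, -216.0], [474.0, -210.0]] -76.87213203886868 59.16232169551026 [-0.01069221  0.82481258] 28.666691702726176
shank 1012 [-0.0105454   0.74788888] 178.88585230666203 4.116189673930121
```

View pics/w2.png

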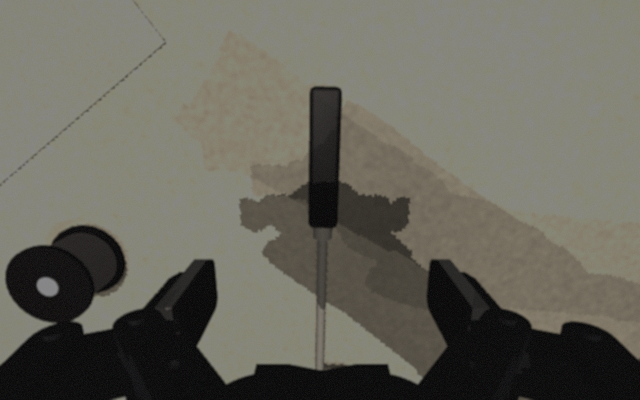

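The wrist view shows the handle from (325,88) to (323,225) with the shank running down towards (320,370). The tool axis fits at 75.9° and the grip point at (471.4,−272.3). Going down to grasp.

Request:
play_rows --series '[[[-0.14,-0.6,-4,0,0,-1.2,0],[0,0,-4,0,0,0,0],[0,0,-3.5,0,0,0,0],[0,0,-2.3,0,0,0,0],[0,0,-1,0,0,0,0],[0,0,0,0,0,0,0],[0,0,0,0,0,0,1],[0,0,0,0,0,0,1],[0,0,0,0,0,0,1],[0,0,0,0,0,0,1],[0,0,0,0,0,0,1],[0,0,0,0,0,0,1]]]'

```text
clock: 13.88
eef_pos: [471.2, -272.4, 6.0]
tool_rot: [-3.141, -0.0, -1.817]
force: [-0.9, 0.7, 5.1]
width: 22.5
gripper_force: 60.2
```

Request:
play_rows --series '[[[0,0,3,0,0,0,1],[0,0,4,0,0,0,1],[0.9,1.9,3,0,0,0,1],[1.4,2,0,0,0,3,1],[1.4,2,0,0,0,3,1],[1.4,2,0,0,0,3,1],[1.4,2,0,0,0,3,1],[1.4,2,0,0,0,3,1],[1.4,2,0,0,0,3,1],[1.4,2,0,0,0,3,1],[1.4,2,0,0,0,3,1],[1.4,2,0,0,0,3,1],[1.4,2,0,0,0,2.7,1],[1.4,2,0,0,0,0,1],[1.4,2,0,0,0,0,1],[1.4,2,0,0,0,0,1],[0,0,0,0,0,0,1]]]'

```text
clock: 16.0
eef_pos: [663.0, 10.3, 104.9]
tool_rot: [-3.141, 0.001, -1.295]
force: [-0.8, -0.7, -1.3]
width: 23.0
gripper_force: 59.3
```

Run:
```python
from h import *
s=ctrl.read_state(); print(s["eef_pos"],s["tool_rot"],s["width"])
e=np.array([-.268,.963]); m=np.array([566,208.]); n=np.array([-.963,-.268]); p=s["eef_pos"][:2]-m; print("ext TCP",p@e,p@n)
for cn in ["top","scene"]:
    c=cam(cn); im,D=get_image(cn); W=cloud(c,D); P=W[D>0]; X=(P[:,:2]-m)@e; Y=(P[:,:2]-m)@n; X0=X-p@e;Y0=Y-p@n
    k=(X0>65)&(X0<215)&(abs(Y0)<40)&(P[:,2]>90)&(P[:,2]<140); print(cn,k.sum(), X0[k].max() if k.any() else 0)
    if k.sum()>20: k2=k&(Y0<8)&(X0<180); print("shank slope",np.polyfit(X0[k2],Y0[k2],1),"z",np.polyfit(X0[k2],P[k2][:,2],1)); print("tip", Y0[k].max())
```

```text
[662.96738606  10.32439135 104.93830113] [-3.14057367e+00  1.22397001e-03 -1.29492198e+00] 22.97218646809883
ext TCP -216.3488705956784 -40.402529654161846
top 204 214.98844450601396
shank slope [ 0.0034806  -0.93332678] z [2.91483581e-03 1.15866912e+02]
tip 39.46870726241818
scene 220 214.9914187569926
shank slope [ 0.00289652 -1.55822441] z [9.79654527e-03 1.13505018e+02]
tip 38.514634376507715
```

Request:
play_rows --series '[[[-0.1,0,-2,0,0,0,1],[0,0,-1.8,0,0,0,1],[0,0,-1,0,0,0,1],[0,0,0,0,0,0,1],[-0.56,2,0,0,0,0,1],[-0.56,2,0,0,0,0,1],[-0.56,2,0,0,0,0,1],[-0.56,2,0,0,0,0,1],[-0.28,1,0,0,0,0,1],[-0.28,1,0,0,0,0,1],[-0.28,1,0,0,0,0,1],[-0.28,1,0,0,0,0,1],[-0.1,0.4,0,0,0,0,1],[0,0,0,0,0,0,1]]]'

```text
clock: 17.85
eef_pos: [626.2, 131.0, 57.3]
tool_rot: [3.142, -0.0, -1.298]
force: [0.3, 0.0, -1.9]
width: 22.9
gripper_force: 59.3
```

Run:
```python
from h import *
s=ctrl.read_state(); e=np.array([-.268,.963]); m=np.array([566,208.]); n=np.array([-.963,-.268]); p=s["eef_pos"][:2]-m; print("ext TCP",p@e,p@n,s["eef_pos"][2],s["force"],s["tool_rot"])
```

```text
ext TCP -90.23207458232528 -37.31538217916485 57.27795386948621 [ 0.28391736  0.01764008 -1.90112121] [ 3.14158321e+00 -8.32811605e-05 -1.29835491e+00]
```

Request:
play_rows --series '[[[-0.7,0,0,0,0,0,1],[-0.7,-0.2,0,0,0,0,1],[-0.65,-0.2,0,0,0,0,1],[-0.5,-0.15,0,0,0,0,1],[0,0,0,0,0,0,1],[0.13,-0.48,0,0,0,0,1],[0.13,-0.48,0,0,0,0,1],[0.13,-0.48,0,0,0,0,1],[0.13,-0.48,0,0,0,0,1],[0.13,-0.48,0,0,0,0,1],[0.13,-0.48,0,0,0,0,1],[0.13,-0.48,0,0,0,0,1],[0.13,-0.48,0,0,0,0,1]]]'

```text
clock: 19.48
eef_pos: [611.2, 86.6, 57.3]
tool_rot: [3.142, 0.0, -1.299]
force: [-0.5, 2.0, -0.9]
width: 22.9
gripper_force: 59.2
```

Run:
```python
from h import *
s=ctrl.read_state(); e=np.array([-.268,.963]); m=np.array([566,208.]); n=np.array([-.963,-.268]); p=s["eef_pos"][:2]-m; print("ext TCP",p@e,p@n,s["eef_pos"][2],s["force"],s["torque"])
```

```text
ext TCP -128.99831065016792 -10.948503832008774 57.31651545504444 [-0.54425593  1.98442186 -0.8869651 ] [ 0.53180526  0.10187526 -0.03780115]
```

Pull force of about 2 N, so the loop is caught. I'll draw it out.

Request:
play_rows --series '[[[0.27,-0.96,0,0,0,0,1],[0.4,-1.45,0,0,0,0,1],[0.4,-1.45,0,0,0,0,1],[0.4,-1.45,0,0,0,0,1],[0.4,-1.45,0,0,0,0,1],[0.4,-1.45,0,0,0,0,1],[0.4,-1.45,0,0,0,0,1],[0.4,-1.45,0,0,0,0,1],[0.4,-1.45,0,0,0,0,1],[0.4,-1.45,0,0,0,0,1],[0.4,-1.45,0,0,0,0,1],[0.4,-1.45,0,0,0,0,1],[0.27,-0.96,0,0,0,0,1],[0.13,-0.48,0,0,0,0,1],[0,0,0,0,0,0,1]]]'

```text
clock: 21.35
eef_pos: [662.0, -97.5, 57.4]
tool_rot: [-3.141, -0.001, -1.299]
force: [0.2, 0.3, -1.9]
width: 22.8
gripper_force: 59.2
```

Run:
```python
from h import *
s=ctrl.read_state(); e=np.array([-.268,.963]); m=np.array([566,208.]); n=np.array([-.963,-.268]); p=s["eef_pos"][:2]-m; print("ext TCP",p@e,p@n,s["eef_pos"][2],s["force"])
for cn in ["top","scene"]:
    c=cam(cn); im,D=get_image(cn); W=cloud(c,D); P=W[D>0]; X=(P[:,:2]-m)@e; Y=(P[:,:2]-m)@n
    k=(X>-200)&(X<-3)&(abs(Y)<55)&(P[:,2]>97)&(P[:,2]<112); print(cn,k.sum(),np.percentile(X[k],[1,99]),np.percentile(Y[k],[1,99]))
cv2.imwrite("pics/s2.png",cv2.resize(im[120:320,230:480,::-1],None,fx=3,fy=3))
```

```text
ext TCP -319.90044510762164 -10.578763933941877 57.36706522191047 [ 0.17635715  0.26792201 -1.93811862]
top 588 [-103.01931026  -24.08355115] [-42.58613811  43.03655529]
scene 419 [-106.04462339  -23.72761596] [-45.63178342  42.83622196]
```

View pics/s2.png

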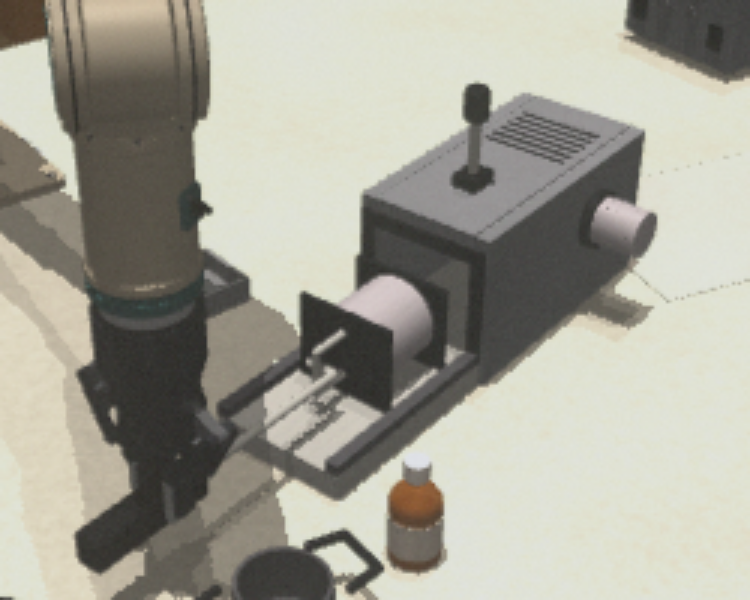

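The cartridge stands on the apron between extractor x≈−104 and −24, clear of the mouth. The lever is upright at (477,130) in the crop. Next I'll unhook sideways and lift.

Request:
play_rows --series '[[[-0.16,0.58,0,0,0,0,1],[0.7,0.2,0,0,0,0,1],[0.9,0.25,0,0,0,0,1],[0.9,0.25,0,0,0,0,1],[0.9,0.25,0,0,0,0,1],[0,0,0,0,0,0,1],[0,0,2,0,0,0,1],[0,0,4,0,0,0,1],[0,0,4,0,0,0,1],[0,0,0,0,0,0,1]]]'

```text
clock: 22.7
eef_pos: [696.8, -82.5, 163.0]
tool_rot: [-3.133, -0.004, -1.299]
force: [0.4, -0.5, -1.5]
width: 23.1
gripper_force: 59.3
```

Request:
play_rows --series '[[[-1,-2.5,0,0,0,0,1],[-1.9,-2,0,0,0,-3,1],[-2.2,-1.6,0,0,0,-3,1],[-2.2,-1.6,0,0,0,-3,1],[-2.2,-1.6,0,0,0,-3,1],[-2.2,-1.6,0,0,0,-3,1],[-2.2,-1.6,0,0,0,-3,1],[-2.2,-1.6,0,0,0,-3,1],[-2.2,-1.6,0,0,0,-3,1],[-2.2,-1.6,0,0,0,-3,1],[-1.8,-1.7,0,0,0,-2.5,1],[0,0,-4,0,0,0,1],[0,0,-4,0,0,0,1],[0,0,-3,0,0,0,1],[0,0,-1.5,0,0,0,1],[0,0,-1,0,0,0,1],[0,0,0,0,0,0,1]]]'

```text
clock: 24.82
eef_pos: [471.2, -271.5, 22.4]
tool_rot: [-3.142, -0.0, -1.814]
force: [-0.4, 0.7, -0.8]
width: 22.7
gripper_force: 59.3
```

Request:
play_rows --series '[[[0,0,-0.7,0,0,0,1],[0,0,-0.5,0,0,0,1],[0,0,-0.4,0,0,0,1],[0,0,0,0,0,0,1]]]'

```text
clock: 25.32
eef_pos: [471.2, -271.3, 6.2]
tool_rot: [3.142, 0.0, -1.814]
force: [-1.1, 0.1, -1.0]
width: 22.9
gripper_force: 59.4
```

Request:
play_rows --series '[[[0,0,-0.1,0,0,0,1],[0,0,0,0,0,0,1],[0,0,0,0,0,0,0.4],[0,0,0,0,0,0,0.4],[0,0,0,0,0,0,0],[0,0,0,0,0,0,0],[0,0,0,0,0,0,0],[0,0,2,0,0,0,0],[0,0,4,0,0,0,0],[0,0,5,0,0,0,0],[0,0,5,0,0,0,0],[-1,-2,3,0,0,0,0],[0,0,0,0,0,0,0],[0,0,0,0,0,0,0]]]'

```text
clock: 27.08
eef_pos: [461.0, -290.1, 194.5]
tool_rot: [3.14, 0.001, -1.813]
force: [0.3, -0.2, -0.7]
width: 85.4
gripper_force: 0.0
```

Run:
```python
from h import *
e=np.array([-.268,.963]); m=np.array([566,208.]); n=np.array([-.963,-.268])
for cn in ["top","scene"]:
    c=cam(cn); im,D=get_image(cn); W=cloud(c,D); P=W[D>0]; X=(P[:,:2]-m)@e; Y=(P[:,:2]-m)@n
    k=(X>-200)&(X<-3)&(abs(Y)<55)&(P[:,2]>97)&(P[:,2]<112); print(cn,k.sum(),np.percentile(X[k],[1,99]),np.percentile(Y[k],[1,99]))
    for t in ["grip","prong","spool","flux","tip_pot"]:
        print(t,[q["pixel"] for q in place_of(t,cn)[:1]])
cv2.imwrite("pics/s3.png",im[:,:,::-1])
```

```text
top 607 [-103.05593219  -23.73857918] [-42.49555062  43.02181811]
grip [[443.4, 249.1]]
prong [[368.4, 238.4]]
spool [[429.5, 158.8]]
flux [[313.0, 142.5]]
tip_pot [[356.9, 133.3]]
scene 417 [-105.56318898   -6.98962707] [-45.85153242  48.47491846]
grip [[180.1, 284.7]]
prong [[258.4, 261.9]]
spool [[229.7, 346.9]]
flux [[356.4, 245.0]]
tip_pot [[323.3, 332.5]]
```

View pics/s3.png

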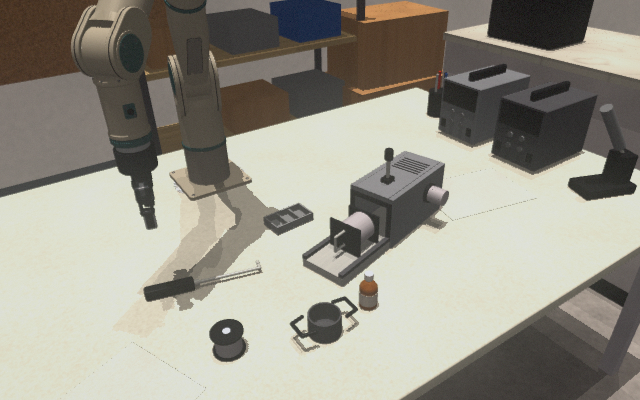

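The final view shows the cartridge standing on the apron at (350,235) and the hook lying flat at (180,287). The lever is upright, the bystanders haven't moved and the arm is clear.

```bash
python3 -c "
from cell import workorder; print(workorder.finish_job())"
```

```text
the job is handed in; nothing more can be done
None
```

The job is done and handed in at about 27 s: I held the lever at its stub-side stop for over 2 s and let it spring back, drew the cartridge out with the hook so it stands on the apron about 24 mm clear of the mouth, and laid the hook tool flat on the bench, with the other things left where they were.

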